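# Set the sample mill four clicks finer and start it

### The job

Get the sample mill ready and start it: push its collecting drawer fully home, and with a fingertip turn the click-stop dial on top exactly four clicks clockwise (seen from above) from where it stands now, gently and never past the fourth click, or the grinding discs would touch. Only when both are done, press the round start button right down and let it up again, not the square stop button behind it. Pick nothing up, and leave the jar, dish, tub, brush, pen and hand tools where they are.

Things in the scene. Friction and masses are not known exactly. Their poses are not given: they have to be found in the camera images.
- mill: white bench mill, fixed. Origin: on the worktop straight under the dial's axis; -x points out of its front (drawer), +y to its left seen by the robot; turned up to 0.3 rad. In its frame, mm: drawer housing x -85 to 180, y -88 to 88, 75 high; grey round head under the dial: radius 68, top at z 117; control pod with the buttons: x -85 to 57, y 84 to 158, top z 95.
- motor_front (a point): middle of the front face of the mill's motor housing, the tall white box behind the dial: 100 mm behind the dial's axis, 150 mm above the worktop. The box is 150 mm wide and 203 mm high, with a steel hopper on it up to 283 mm above the worktop. All between it and the dial is lower than the dial.
- dial (a joint): black fineness dial on a vertical axis; rad, grows clockwise seen from above (finer). Clicks at whole multiples of 0.349 (20 degrees, 18 scale lines round it); starts in click 1, 2 or 3; end stops at -3 and +10. A spring ball holds each click: about 5 N at the rim to leave one, falling to none half way, then the dial snaps into the next click by itself and the push falls away.
- dial_centre (a point): centre of the dial's top face (a round metal cap), on its axis, 142 mm above the worktop. The dial is a disc of radius 60 mm, 118 to 142 mm above the worktop, with three equal rounded finger scoops cut through its full thickness into the rim, 120 degrees apart, open above; each is 51 mm wide at the rim (flanks 25 degrees either side of its middle) and reaches in to 40 mm from the axis.
- dial_mark (a point): point on the dial's top face, at the outer part of the white index line, 55 mm from the axis, 142 mm above the worktop; it turns with the dial.
- finger_scoop (a point): middle of the mouth of the scoop nearest the front, 58 mm from the dial's axis, 142 mm above the worktop; turns with the dial. A closed pair of fingertips goes down into it (floor 117 mm above the worktop) and pushes a flank along an arc about the axis. At the start it points to the mill's front-right: 20 to 60 degrees right of straight ahead. The index line lies 60 degrees anticlockwise of it.
- drawer (a joint): steel collecting drawer in the mill's front; value in m: 0 fully home against its stop, growing as it stands open (30 to 55 mm at the start, 75 mm at most); slides along the mill's x with about 1 N of friction and stays where it is left.
- drawer_bar (a point): front face of the drawer's bow handle at its middle, 46 mm above the worktop; a dark steel round bar 10 mm thick, along the mill's y, straight for 76 mm, its front 37 mm before the drawer's face (the face: 150 mm wide, z 19 to 69 mm). It moves with the drawer.
- start_button (a joint): round start button, the front one of the two on the pod; value in m: 0 up, 0.006 fully down; a spring pushes it back up, fully down takes about 5 N.
- start_button_top (a point): centre of the start button's top face (grey disc 34 mm across, 117 mm above the worktop when up, in a black collar 50 mm across); pressed straight down.
- stop_button (a joint): square stop button; value in m: 0 up, 0.004 fully down.
- stop_top (a point): centre of the stop button's top face (grey square 24 mm, 106 mm above the worktop), 62 mm behind the start button.
- sample_jar: screw-cap sample jar, 62 mm across, 75 mm tall, standing beside the mill's right side; origin: centre of its underside. To be left alone.
- cleaning_brush: short wooden brush, 96 x 15 x 15 mm, lying in front of the mill's control pod, left of the drawer; origin: centre of its underside. To be left alone.
- full_dish: round black sample dish full of dark seed, 109 mm across, 35 mm tall, on the worktop to the right; origin: centre of its underside. To be left alone.
- tub_meal: small clear tub with a lid, full of meal, 67 x 85 x 31 mm, on the worktop at the left; origin: centre of its underside. To be left alone.
- spatula: thin steel spatula, 174 x 22 x 6 mm, lying near the front edge of the worktop; origin: centre of its underside. To be left alone.
- forceps: steel forceps, 136 x 14 x 8 mm, lying near the front edge at the left; origin: centre of its underside. To be left alone.
- pen_dark: dark pen, 142 x 9 x 11 mm, lying at the right; origin: centre of its underside. To be left alone.

How it is judged (in metres and radians):
On the way, in this order (a step that is already met when the one before it is completed fails the run):
1. the drawer is fully home and the dial rests four clicks clockwise of where it stood (value of joint drawer below 0.004 m and distance of dial_mark from where it was at the start of the episode between 0.0645 and 0.0765 m and value of joint dial above 1.571 rad), for 0.2 s.
2. the start button is pressed down (value of joint start_button above 0.004 m), for 0.06 s.
At the end, for the whole second after the job is handed in: The drawer is home (within 4 mm), the dial rests at the fourth click clockwise of its start (within 0.4 of a click), and the start button has been pressed (more than 4 mm) after that and has come up again (all of step 1 and velocity of joint dial between -0.1 and 0.1 rad/s and value of joint each of start_button, stop_button below 0.0015 m); the robot touches nothing.
It fails at once if the start button is pressed (more than 3 mm) while the drawer is open or the dial is not at the fourth click (value of joint start_button above 0.003 m and not (value of joint drawer below 0.004 m and distance of dial_mark from where it was at the start of the episode between 0.0645 and 0.0765 m and value of joint dial above 1.571 rad)).
It fails at once if the dial is turned past the fourth click (distance of dial_mark from where it was at the start of the episode above 0.08 m).
It fails at once if the fingers pinch or push the mill with more than 40 N (contact force between the fingers and mill above 40 N).
It fails at once if the stop button is pressed down (more than 2 mm) (value of joint stop_button above 0.002 m).
It fails at once if a bystander is picked up, knocked over or shifted by more than 3 cm (distance of any of sample_jar, cleaning_brush, full_dish, tub_meal, spatula, forceps, pen_dark from where it was at the start of the episode above 0.03 m).
It also fails if it takes over 69 s, if anything falls off the work surface, if the arm or the gripper's body presses on something with over 40 N, if the wrist force passes 120 N, or if a joint passes its speed limit or range.

### The arm

A 6-joint arm with a two-finger parallel gripper is mounted at the origin on a cart in front of the work surface, level with it; the furniture and walls round the work are solid. World frame = base frame: x ahead of the robot, y to its left, z up, the work surface at z = 0. Lengths are in m, angles in degrees, forces in N, time in s.
With the tool pointing down it reaches from about 0.375 to 0.9 m from the base axis. Payload 3.1 kg.
Tool frame: the origin (TCP) lies on the centre line of the jaws, within the pads' length; the fingertips stand 17 mm ahead of it and the grasp point (between the pads) lies 2 mm behind it; z points along the fingers, y is the line along which they close (so a half turn about z gives the same grasp; the last joint's range is limited). The gripper opens to 87 mm and grips with 3 to 60 N. Pads are 19 mm wide; open, the fingers measure 117 mm over their backs; the gripper's body (75 mm by 190 mm) begins 51 mm behind the grasp point.
Start: joints at [-87.29, 30.224, 82.088, -0, 67.689, -10.227], TCP at [0.14, -0.609, 0.211] pointing down, gripper open.
Joint ranges: [-176.69, 176.69], [-43.24, 126.21], [12.49, 139.97], [-82, 262], [0, 151.66], [-163.58, 163.58]. Speed limits (degrees/s): [159.86, 159.86, 180, 180, 180, 180].

### API

Orientations are given as a 3x3 rotation matrix whose columns are the frame's x, y, z axes.
In Python, from rig import bot, imaging, finder gives the robot as it stands. The module is installed in compiled form; this text tells all that it offers.
- The arm moves only by the tool play_rows, never from a script. Its argument "motion" is a list that holds one entry, the list of rows, each a list of 6 numbers: the shift along the tool's x, y, z in m, then the turn, a rotation vector about the tool's x, y, z in degrees. In form: [[[dx, dy, dz, wx, wy, wz], ...]]. A call has 1 to 8 rows; each row is the pose to reach, as a shift and turn from the pose commanded when the call began, along the tool's axes at that moment; what a row does not reach only later rows make up. A row lasts 1/12 s, in which the tool goes at most 41.7 mm and 7.16 degrees, less where a joint would pass 70% of its speed; a pose out of reach is approached as far as the arm can. A call with a gripper value outside its range is refused whole. "fingers" is the finger opening in m, from 0 to 0.087, set as the call begins (left out, the last holds). The fingers move at their own pace and stop on an object; the grip force is fixed at half the most. Time passes only in rows, so rows that repeat a pose let the fingers close. It gives the time, the measured TCP pose, the force, the opening and the grip force at its end, in the units of the state.
- bot.read_state(): the state, without advancing time (a new reading comes with each control period).
- imaging.capture(name): name is "scene" or "top" or "wrist"; returns a dict with "frame" (420x560x3 uint8, red, green, blue), "camera_matrix" (3x3 intrinsics, pixels), "R" (3x3) and "t" (3): a world point X has camera coordinates R X + t. Camera axes: x right, y down, z forward; pixel columns grow to the right and rows downward; lengths in m; the calibration is good to about 2 mm. A picture is of the moment at which its call begins. There is no depth.
- bot.hand_in(): hands the job in; it is judged then, once.
Trained networks look in the newest picture that a camera, given by its name, has taken for a name from the list of things; names that differ only in an ending like _2 or _b are one class to them, and where a whole thing is asked for, a point or a joint stands for the part that bears it (a point fixed in the world has none). Each returns a list of dicts, best first, with "confidence" (0 to 1); they miss things now and then, are a little off and sometimes report something else, mostly with a low value. They report only what shows in the picture. A call takes as long as a camera call.
- finder.recognise(camera, name): "at" ([x, y, z] in m, in world coordinates, good to about 4 mm: the middle of the surface that is visible of it).
- finder.outline_of(camera, name): "pixels" (420x560 bool, what is visible of it).
The state is a dict: "time_s": time; "joint_positions": joint angles; "qvel": joint speeds; "tau": joint torques, N m; "position": TCP position; "tcp_rot": TCP orientation; "force": force on the tool from outside, world axes, zero at the start; "moment": the same for the moment, N m; "opening": opening from 0.0 (shut) to 1.0 (fully open); "grasp_force": force on a finger pad.
Only numpy, scipy, OpenCV 4.12 (cv2) and the standard library are available. Lean on these libraries where they do the work, as an engineer would, in place of code of your own. Each camera call takes 0.05 s, during which the arm holds its last target. There are 200 camera calls.

## Working session

There is one attempt and no reset: what is moved stays moved. The work goes in short steps, Python scripts to look and compute and a tool call to move; the robot and the scene stay as the last step left them, time stands still between calls to the robot, and variables do not carry over. Pictures are saved under pics/ and viewed, at most 10 in all, crops included, and the job is handed in when it is done.

Besides the shell and the picture viewer there is one more tool, called after ">>>" as name(argument=value, ...), one argument or row to a line, values as JSON. play_rows: Moves the arm, as the interface text tells. Its arguments: {"type":"object","properties":{"motion":{"type":"array"},"fingers":{"type":"number"}},"required":["motion"]}

```bash
mkdir -p pics
cat > h.py <<'E'
import numpy as np, cv2
from rig import bot, imaging, finder
def snap(n,f=None):
    c=imaging.capture(n)
    if f: cv2.imwrite(f'pics/{f}.png',c['frame'][:,:,::-1])
    return c
def proj(c,X):
    p=c['camera_matrix']@(c['R']@np.array(X,float)+c['t']); return p[:2]/p[2]
def back(c,uv,z):
    d=c['R'].T@np.linalg.inv(c['camera_matrix'])@np.array([uv[0],uv[1],1.]); o=-c['R'].T@c['t']
    return o+d*(z-o[2])/d[2]
E
python3 - <<'E'
from h import *
s=bot.read_state(); print(s['time_s'],s['position'],np.round(s['tcp_rot'],3).tolist(),s['opening'])
a=[]
for n in('top','scene'):
    c=snap(n,n+'0'); a.append(c['frame'])
    for k in ['dial_centre','dial_mark','finger_scoop','drawer_bar','start_button_top','stop_top','motor_front','sample_jar','cleaning_brush']:
        r=finder.recognise(n,k)
        for q in r[:2]: print(n,k,np.round(q['at'],4),round(q['confidence'],2),np.round(proj(c,q['at'])))
    print(-c['R'].T@c['t'])
print(bot.read_state()['time_s'])
E
```

```text
0.0 [ 0.13990989 -0.60836717  0.20996918] [[0.975, 0.224, -0.0], [0.224, -0.975, 0.002], [0.0, -0.002, -1.0]] 1.000567497694312
top dial_centre [0.6089 0.1187 0.1406] 0.87 [239. 180.]
top dial_centre [0.3171 0.0088 0.0041] 0.51 [276. 273.]
top dial_mark [0.6187 0.1266 0.1419] 0.63 [237. 177.]
top finger_scoop [0.6161 0.1178 0.1428] 0.97 [240. 178.]
top finger_scoop [0.5038 0.1288 0.0241] 0.7 [239. 218.]
top drawer_bar [0.5023 0.1261 0.0246] 0.85 [240. 218.]
top start_button_top [0.5704 0.2382 0.1152] 0.43 [202. 194.]
top start_button_top [0.6153 0.1167 0.1442] 0.42 [240. 178.]
top stop_top [0.6312 0.2344 0.1042] 0.54 [204. 176.]
top motor_front [0.6353 0.1224 0.1122] 0.58 [239. 174.]
top sample_jar [ 0.6164 -0.0164  0.0813] 0.59 [283. 181.]
top cleaning_brush [0.4925 0.2589 0.0107] 0.53 [201. 222.]
[0.3498898  0.00745111 1.50551102]
scene dial_centre [0.6079 0.1358 0.1408] 0.84 [236. 210.]
scene dial_mark [0.6122 0.1308 0.1491] 0.61 [235. 207.]
scene dial_mark [0.3727 0.4515 0.0303] 0.26 [235. 326.]
scene finger_scoop [0.6028 0.1309 0.1391] 0.97 [238. 210.]
scene drawer_bar [0.4803 0.1358 0.0485] 0.73 [267. 244.]
scene drawer_bar [0.6263 0.2405 0.1034] 0.41 [212. 233.]
scene start_button_top [0.5669 0.2448 0.1168] 0.63 [225. 237.]
scene stop_top [0.6258 0.2404 0.1015] 0.51 [213. 233.]
scene motor_front [0.6322 0.1536 0.1057] 0.81 [227. 218.]
scene motor_front [ 0.5037 -0.1392  0.0323] 0.75 [302. 204.]
scene sample_jar [ 0.6044 -0.0111  0.069 ] 0.79 [262. 205.]
scene sample_jar [0.6079 0.131  0.1405] 0.53 [237. 209.]
scene cleaning_brush [0.4927 0.2694 0.0092] 0.43 [240. 275.]
[-0.1664941   1.05840121  1.09846627]
1.0
```

View pics/top0.png

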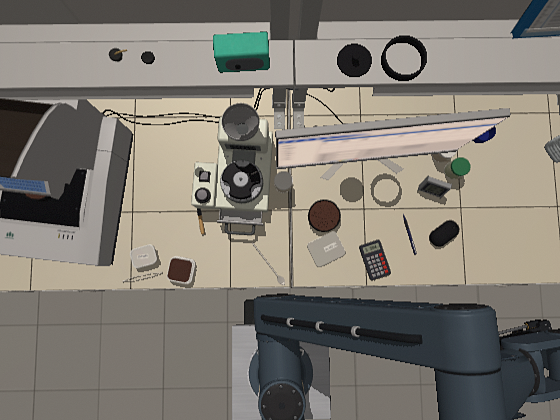

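View pics/scene0.png

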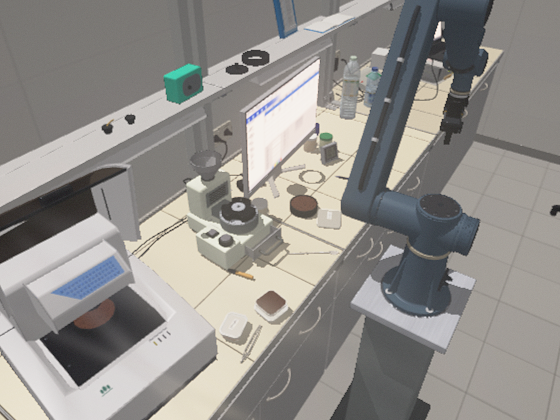

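>>> play_rows(
  motion=[
    [[0,0,-0.04,0,0,0],[0,0,-0.08,0,0,0],[0.03,-0.03,-0.1,0,0,-5],[0.06,-0.06,-0.12,0,0,-10],[0.09,-0.09,-0.12,0,0,-15],[0.115,-0.125,-0.12,0,0,-20],[0.14,-0.16,-0.12,0,0,-25],[0.17,-0.19,-0.12,0,0,-30]],
  ],
  fingers=0,
)

```text
time_s: 1.67
position: [0.2564, -0.3955, 0.3312]
tcp_rot: [[0.73, 0.684, 0.0], [0.684, -0.73, -0.0], [-0.0, 0.0, -1.0]]
force: [0.3, -1.3, 0.2]
opening: 0.477
grasp_force: 0.0
```

Run:
```python
from h import *
s=bot.read_state(); print(s['time_s'],s['position'],np.round(s['tcp_rot'],3).tolist(),s['joint_positions'],s['force'])
c=snap('wrist')
print(s['tcp_rot'].T@(-c['R'].T@c['t']-s['position']), s['tcp_rot'].T@c['R'].T@[0,0,1])
```

```text
1.6667 [ 0.25640352 -0.39545046  0.33122006] [[0.73, 0.684, 0.0], [0.684, -0.73, -0.0], [-0.0, 0.0, -1.0]] [-7.06609582e+01  1.02809129e+01  9.35576015e+01 -3.77279304e-03
  7.61497257e+01 -2.37931358e+01] [ 0.34342106 -1.33588387  0.17058057]
[ 0.06513549  0.00109757 -0.17456038] [-2.44044422e-01 -4.67084095e-04  9.69763941e-01]
```

>>> play_rows(
  motion=[
    [[0.03,-0.006,-0.005,0,0,-7],[0.06,-0.012,-0.01,0,0,-14],[0.09,-0.018,-0.015,0,0,-21],[0.12,-0.024,-0.02,0,0,-28],[0.15,-0.03,-0.025,0,0,-35],[0.18,-0.036,-0.03,0,0,-42],[0.21,-0.042,-0.03,0,0,-49],[0.238,-0.044,-0.03,0,0,-56]],
  ],
  fingers=0,
)

```text
time_s: 2.38
position: [0.4011, -0.2018, 0.3616]
tcp_rot: [[-0.161, 0.987, 0.001], [0.987, 0.161, -0.001], [-0.001, 0.001, -1.0]]
force: [0.4, -0.5, 0.1]
opening: 0.005
grasp_force: 0.0
```

>>> play_rows(
  motion=[
    [[0.04,0.006,0,0,0,-7],[0.08,0.013,0,0,0,-14],[0.12,0.02,0,0,0,-21],[0.16,0.026,0,0,0,-28],[0.2,0.032,0,0,0,-35],[0.24,0.04,0,0,0,-42],[0.28,0.046,0,0,0,-49],[0.318,0.052,0,0,0,-56]],
  ],
)

```text
time_s: 3.05
position: [0.4022, 0.1209, 0.3613]
tcp_rot: [[-0.908, 0.418, 0.001], [0.418, 0.908, 0.0], [-0.001, 0.001, -1.0]]
force: [0.4, -0.2, 0.4]
opening: 0.004
grasp_force: 0.0
```

>>> play_rows(
  motion=[
    [[0,0,0,0,0,-7],[0,0,0,0,0,-14],[0,0,0,0,0,-21],[0,0,0,0,0,-25],[0,0,0,0,0,-25],[0,0,0,0,0,-25]],
  ],
)

```text
time_s: 3.55
position: [0.4026, 0.1188, 0.361]
tcp_rot: [[-1.0, 0.003, 0.0], [0.003, 1.0, 0.0], [-0.0, 0.0, -1.0]]
force: [0.3, 0.7, 0.5]
opening: 0.006
grasp_force: 0.0
```

Run:
```python
from h import *
s=bot.read_state(); print(s['time_s'],s['position'],np.round(s['tcp_rot'],3).tolist(),s['joint_positions'].round(1))
c=snap('wrist','w1'); n='wrist'
for k in ['dial_centre','dial_mark','finger_scoop','drawer_bar','start_button_top','stop_top','motor_front','cleaning_brush','sample_jar']:
    for q in finder.recognise(n,k)[:2]: print(n,k,np.round(q['at'],4),round(q['confidence'],2),np.round(proj(c,q['at'])))
```

```text
3.55 [0.4026006  0.11884698 0.36100838] [[-1.0, 0.003, 0.0], [0.003, 1.0, 0.0], [-0.0, 0.0, -1.0]] [  1.1   3.9  96.5  -0.   79.6 -88.7]
wrist dial_centre [0.5652 0.1185 0.1432] 0.43 [281. 309.]
wrist finger_scoop [0.3169 0.4539 0.0107] 0.54 [512. 106.]
wrist finger_scoop [0.5642 0.1143 0.1427] 0.38 [277. 309.]
wrist drawer_bar [0.4811 0.1142 0.0467] 0.68 [277. 223.]
wrist stop_top [0.4793 0.1214 0.0508] 0.68 [282. 223.]
wrist motor_front [0.4779 0.1175 0.0513] 0.87 [280. 222.]
wrist motor_front [0.4866 0.1162 0.0493] 0.69 [279. 227.]
wrist cleaning_brush [0.4775 0.2599 0.0111] 0.79 [371. 214.]
wrist cleaning_brush [0.4824 0.1176 0.0505] 0.34 [280. 225.]
```

View pics/w1.png

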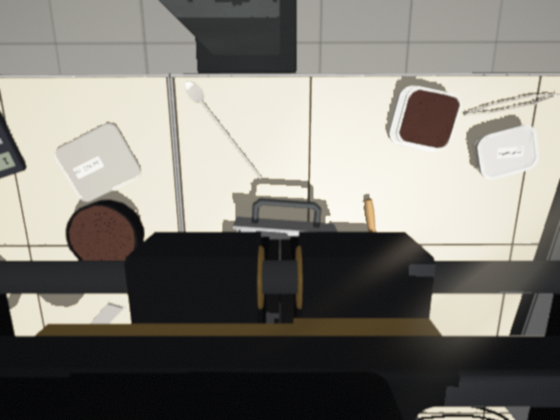

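>>> play_rows(
  motion=[
    [[0,0,0,0,0,7],[0,0,0,0,0,14],[0,0,0,0,0,21],[0,0,0,0,0,28],[0,0,0,0,0,35],[0,0,0,0,0,42],[0,0,0,0,0,49],[0,0,0,0,0,56]],
  ],
)

```text
time_s: 4.72
position: [0.4025, 0.1189, 0.3609]
tcp_rot: [[-0.553, 0.833, -0.0], [0.833, 0.553, -0.0], [0.0, -0.0, -1.0]]
force: [0.1, -0.0, -0.5]
opening: 0.003
grasp_force: 0.0
```

>>> play_rows(
  motion=[
    [[0,0,0,0,0,7],[0,0,0,0,0,14],[0,0,0,0,0,21],[0,0,0,0,0,28],[0,0,0,0,0,35],[0,0,0,0,0,42],[0,0,0,0,0,49],[0,0,0,0,0,56]],
  ],
)

```text
time_s: 5.38
position: [0.4025, 0.1189, 0.361]
tcp_rot: [[0.381, 0.924, 0.0], [0.924, -0.381, -0.0], [-0.0, 0.0, -1.0]]
force: [-0.6, -0.3, -0.4]
opening: 0.007
grasp_force: 0.0
```

>>> play_rows(
  motion=[
    [[0,0,0,0,0,7],[0,0,0,0,0,14],[0,0,0,0,0,21],[0,0,0,0,0,28],[0,0,0,0,0,35],[0,0,0,0,0,42],[0,0,0,0,0,49],[0,0,0,0,0,56]],
  ],
)

```text
time_s: 6.05
position: [0.4025, 0.1189, 0.3609]
tcp_rot: [[0.98, 0.201, -0.0], [0.201, -0.98, 0.0], [-0.0, -0.0, -1.0]]
force: [-0.1, -0.2, 0.6]
opening: 0.002
grasp_force: 0.0
```

>>> play_rows(
  motion=[
    [[0,0,0,0,0,7],[0,0,0,0,0,12],[0,0,0,0,0,12],[0,0,0,0,0,12]],
  ],
)

```text
time_s: 6.38
position: [0.4025, 0.1189, 0.361]
tcp_rot: [[1.0, 0.001, -0.0], [0.001, -1.0, 0.0], [-0.0, -0.0, -1.0]]
force: [1.0, 0.4, -0.0]
opening: 0.005
grasp_force: 0.0
```

Run:
```python
from h import *
s=bot.read_state(); print(s['time_s'],s['position'],np.round(s['tcp_rot'],3).tolist(),s['joint_positions'].round(1))
c=snap('wrist','w2'); n='wrist'
for k in ['dial_centre','dial_mark','finger_scoop','drawer_bar','start_button_top','stop_top','motor_front','cleaning_brush','sample_jar']:
    for q in finder.recognise(n,k)[:2]: print(n,k,np.round(q['at'],4),round(q['confidence'],2),np.round(proj(c,q['at'])))
np.savez('w2',**c)
```

```text
6.3833 [0.40254609 0.11889576 0.36095168] [[1.0, 0.001, -0.0], [0.001, -1.0, 0.0], [-0.0, -0.0, -1.0]] [ 1.1  3.9 96.5  0.  79.6 91.1]
wrist dial_centre [0.5702 0.113  0.1437] 0.8 [284.  17.]
wrist dial_mark [0.566  0.1197 0.1427] 0.98 [277.  22.]
wrist finger_scoop [0.5676 0.1171 0.1406] 0.57 [280.  21.]
wrist drawer_bar [0.4998 0.1281 0.0258] 0.71 [272.  97.]
wrist start_button_top [0.5734 0.2449 0.12  ] 0.78 [162.  20.]
wrist start_button_top [ 0.514  -0.1464  0.0311] 0.37 [472.  86.]
wrist motor_front [0.552  0.1391 0.0768] 0.82 [262.  49.]
wrist motor_front [0.5656 0.119  0.1424] 0.57 [278.  23.]
wrist cleaning_brush [0.4969 0.2601 0.0113] 0.82 [180. 100.]
wrist cleaning_brush [ 0.5148 -0.1464  0.0276] 0.68 [471.  86.]
wrist sample_jar [ 0.5969 -0.0067  0.0585] 0.82 [380.  13.]
wrist sample_jar [0.3525 0.0335 0.0087] 0.42 [334. 198.]
```

View pics/w2.png

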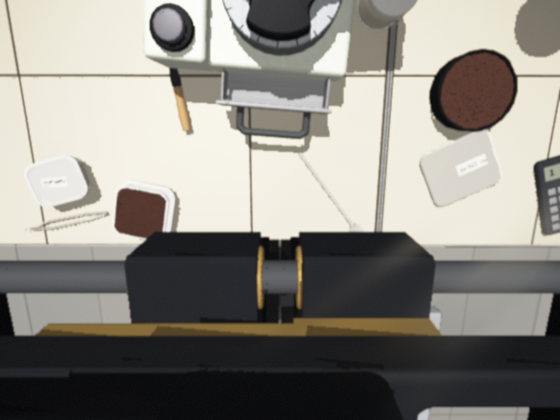

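>>> play_rows(
  motion=[
    [[0.035,0,0,0,0,0],[0.07,0,0,0,0,0],[0.1,0,0,0,0,0],[0.1,0,0,0,0,0],[0.1,0,0,0,0,0]],
  ],
)

```text
time_s: 7.3
position: [0.5034, 0.1186, 0.3601]
tcp_rot: [[1.0, -0.001, -0.002], [-0.001, -1.0, 0.0], [-0.002, -0.0, -1.0]]
force: [-0.3, 1.0, 0.0]
opening: 0.007
grasp_force: 0.0
```

Run:
```python
from h import *
s=bot.read_state(); print(s['time_s'],s['position'],s['joint_positions'].round(1))
c=snap('wrist','w3'); n='wrist'
for k in ['dial_centre','dial_mark','finger_scoop','drawer_bar','start_button_top','stop_top','motor_front']:
    for q in finder.recognise(n,k)[:2]: print(n,k,np.round(q['at'],4),round(q['confidence'],2),np.round(proj(c,q['at'])))
np.savez('w3',**c)
cv2.imwrite('pics/w3c.png',cv2.resize(c['frame'][:230,100:420,::-1],None,fx=2.5,fy=2.5,interpolation=cv2.INTER_CUBIC))
```

```text
7.3 [0.50343359 0.11861028 0.36010664] [ 0.9 13.2 85.1  0.  81.8 90.9]
wrist dial_centre [0.6186 0.1129 0.1417] 0.96 [283.  72.]
wrist dial_centre [0.4944 0.1288 0.0253] 0.43 [271. 173.]
wrist dial_mark [0.6132 0.12   0.1423] 0.84 [277.  77.]
wrist finger_scoop [0.6161 0.1162 0.1412] 0.58 [280.  74.]
wrist drawer_bar [0.4959 0.1281 0.0227] 0.86 [272. 171.]
wrist start_button_top [0.5745 0.2416 0.1217] 0.71 [170. 115.]
wrist start_button_top [0.6379 0.2384 0.1056] 0.41 [173.  58.]
wrist stop_top [0.6371 0.2325 0.1059] 0.61 [178.  59.]
wrist stop_top [0.5765 0.2405 0.1209] 0.29 [172. 114.]
wrist motor_front [0.6085 0.1374 0.0988] 0.96 [262.  86.]
wrist motor_front [0.6206 0.1177 0.1398] 0.73 [279.  70.]
```

View pics/w3c.png

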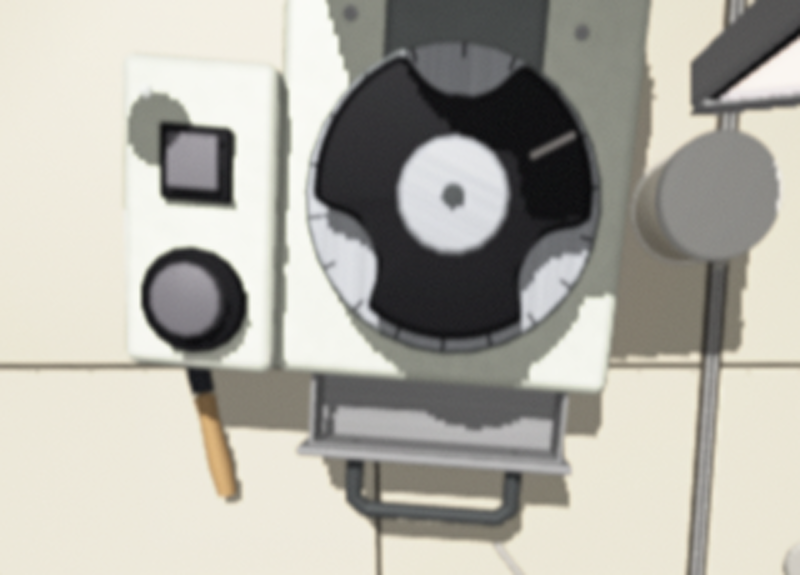

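Run:
```python
from h import *
c=dict(np.load('w3.npz'))
f=lambda u,v,z:back(c,(100+u/2.5-.3,v/2.5-.3),z)
C=f(453,195,.142);print('C',C)
mk=f(555,146,.142)
for n,p in dict(mkout=(576,135),mkin=(530,158),r1=(588,222),r2=(521,325),l1=(318,200),l2=(372,305),b1=(405,55),b2=(525,68)).items():
    d=(f(*p,.142)-C)[:2]; print(n,np.hypot(*d).round(4),np.degrees(np.arctan2(d[1],d[0])).round(1))
S=f(187,299,.117);T=f(193,162,.106);print('start',S,'stop',T,'yaw',np.degrees(np.arctan2(*(T-S)[[1,0]])))
for p,z in [((302,446),.069),((569,466),.069),((358,508),.051),((505,516),.051),((433,512),.051),((605,388),.075),((280,370),.075)]: print(p,f(*p,z))
print(-c['R'].T@c['t'])
```

```text
C [0.61280691 0.11536891 0.142     ]
mkout 0.0565 -65.4
mkin 0.0355 -65.7
r1 0.0587 -100.7
r2 0.0616 -151.0
l1 0.0574 91.9
l2 0.0575 142.0
b1 0.0575 20.0
b2 0.0573 -31.0
start [0.57018196 0.23868399 0.117     ] stop [0.63114319 0.23456283 0.106     ] yaw -3.867479203040238
(302, 446) [0.4933663  0.19642385 0.069     ]
(569, 466) [0.48225146 0.05212808 0.069     ]
(358, 508) [0.45469426 0.16909018 0.051     ]
(505, 516) [0.44989653 0.08523361 0.051     ]
(433, 512) [0.45229729 0.1263569  0.051     ]
(605, 388) [0.52483283 0.03547115 0.075     ]
(280, 370) [0.53433153 0.20515973 0.075     ]
[0.56980778 0.1172096  0.53455245]
```

>>> play_rows(
  motion=[
    [[-0.038,-0.004,0.01,0,0,2],[-0.075,-0.008,0.03,0,0,4],[-0.098,-0.011,0.065,0,0,4],[-0.098,-0.011,0.105,0,0,4],[-0.098,-0.011,0.145,0,0,4],[-0.098,-0.011,0.18,0,0,4],[-0.098,-0.011,0.21,0,0,4],[-0.098,-0.011,0.24,0,0,4]],
  ],
)

```text
time_s: 8.37
position: [0.4044, 0.13, 0.12]
tcp_rot: [[0.998, -0.071, 0.001], [-0.071, -0.998, 0.0], [0.001, -0.0, -1.0]]
force: [-0.7, -0.4, -0.7]
opening: 0.003
grasp_force: 0.0
```

>>> play_rows(
  motion=[
    [[0,0,0.025,0,0,0],[0,0,0.05,0,0,0],[0,0,0.068,0,0,0],[0,0,0.068,0,0,0],[0,0,0.068,0,0,0]],
  ],
)

```text
time_s: 8.78
position: [0.4042, 0.1299, 0.0527]
tcp_rot: [[0.997, -0.071, -0.002], [-0.071, -0.997, -0.0], [-0.002, 0.0, -1.0]]
force: [0.8, -0.1, 0.0]
opening: 0.006
grasp_force: 0.0
```

Run:
```python
from h import *
s=bot.read_state(); print(s['time_s'],s['position'],s['joint_positions'].round(1),s['force'])
w=dict(np.load('w3.npz'))
t=snap('top')
A=[];b=[]
for c,uv in((w,(378,44)),(t,(277,167))):
    o=-c['R'].T@c['t']; d=c['R'].T@np.linalg.inv(c['camera_matrix'])@np.array([*uv,1.]); d/=np.linalg.norm(d)
    P=np.eye(3)-np.outer(d,d); A.append(P); b.append(P@o)
print('monitor corner',np.linalg.solve(sum(A),sum(b)))
```

```text
8.7833 [0.40419831 0.12990404 0.05266778] [  2.7  33.  118.    0.   29.1  96.7] [ 0.79779011 -0.10362013  0.01564113]
monitor corner [0.65721035 0.00155465 0.09328323]
```

>>> play_rows(
  motion=[
    [[0.015,0,0,0,0,0],[0.03,0,0,0,0,0],[0.04,0,0,0,0,0],[0.05,0,0,0,0,0],[0.06,0,0,0,0,0],[0.068,0,0,0,0,0],[0.072,0,0,0,0,0],[0.074,0,0,0,0,0]],
  ],
)

```text
time_s: 9.5
position: [0.4784, 0.1246, 0.053]
tcp_rot: [[0.997, -0.071, -0.001], [-0.071, -0.997, 0.0], [-0.001, 0.0, -1.0]]
force: [-1.1, -0.3, 1.2]
opening: 0.007
grasp_force: 0.6
```

>>> play_rows(
  motion=[
    [[0.001,0,0,0,0,0],[0.002,0,0,0,0,0]],
  ],
)

```text
time_s: 9.67
position: [0.4792, 0.1245, 0.0527]
tcp_rot: [[0.997, -0.071, -0.002], [-0.071, -0.997, -0.0], [-0.002, 0.0, -1.0]]
force: [-1.4, -0.1, 1.3]
opening: 0.003
grasp_force: 0.6
```

>>> play_rows(
  motion=[
    [[0.001,0,0,0,0,0],[0.0015,0,0,0,0,0]],
  ],
)

```text
time_s: 9.83
position: [0.4812, 0.1244, 0.0528]
tcp_rot: [[0.997, -0.071, -0.001], [-0.071, -0.998, -0.0], [-0.001, 0.0, -1.0]]
force: [-0.4, -0.1, -0.7]
opening: 0.003
grasp_force: 0.6
```

Nominal home is about x 0.4816; inch on until the force rises.

>>> play_rows(
  motion=[
    [[0.001,0,0,0,0,0],[0.001,0,0,0,0,0]],
  ],
)

```text
time_s: 10.0
position: [0.4827, 0.1243, 0.0528]
tcp_rot: [[0.997, -0.071, -0.0], [-0.071, -0.997, -0.0], [-0.0, 0.0, -1.0]]
force: [-1.1, 0.1, -1.3]
opening: 0.004
grasp_force: 0.6
```

>>> play_rows(
  motion=[
    [[0.001,0,0,0,0,0],[0.001,0,0,0,0,0]],
  ],
)

```text
time_s: 10.17
position: [0.4839, 0.1242, 0.0528]
tcp_rot: [[0.997, -0.071, -0.0], [-0.071, -0.997, -0.0], [-0.0, 0.0, -1.0]]
force: [-1.8, 0.3, -1.0]
opening: 0.006
grasp_force: 0.6
```

>>> play_rows(
  motion=[
    [[0.001,0,0,0,0,0],[0.001,0,0,0,0,0]],
  ],
)

```text
time_s: 10.33
position: [0.4851, 0.1242, 0.0529]
tcp_rot: [[0.997, -0.071, 0.0], [-0.071, -0.997, 0.0], [0.0, -0.0, -1.0]]
force: [-1.0, 0.0, -0.7]
opening: 0.003
grasp_force: 0.5
```

>>> play_rows(
  motion=[
    [[0.001,0,0,0,0,0],[0.0015,0,0,0,0,0]],
  ],
)

```text
time_s: 10.5
position: [0.4865, 0.1241, 0.0529]
tcp_rot: [[0.997, -0.071, 0.0], [-0.071, -0.997, 0.0], [0.0, -0.0, -1.0]]
force: [-1.0, 0.6, -0.3]
opening: 0.003
grasp_force: 0.6
```

>>> play_rows(
  motion=[
    [[0.001,0,0,0,0,0],[0.001,0,0,0,0,0]],
  ],
)

```text
time_s: 10.67
position: [0.4877, 0.124, 0.0529]
tcp_rot: [[0.997, -0.071, 0.0], [-0.071, -0.997, 0.0], [0.0, -0.0, -1.0]]
force: [-1.0, -0.1, -0.2]
opening: 0.006
grasp_force: 0.5
```

>>> play_rows(
  motion=[
    [[0.001,0,0,0,0,0],[0.001,0,0,0,0,0]],
  ],
)

```text
time_s: 10.83
position: [0.4887, 0.1239, 0.053]
tcp_rot: [[0.997, -0.071, 0.0], [-0.071, -0.997, 0.0], [0.0, -0.0, -1.0]]
force: [-1.0, 0.4, -1.1]
opening: 0.007
grasp_force: 0.5
```

>>> play_rows(
  motion=[
    [[0.001,0,0,0,0,0],[0.001,0,0,0,0,0]],
  ],
)

```text
time_s: 11.0
position: [0.4897, 0.1239, 0.053]
tcp_rot: [[0.997, -0.071, 0.0], [-0.071, -0.997, 0.0], [0.0, -0.0, -1.0]]
force: [-1.0, 0.6, -1.2]
opening: 0.006
grasp_force: 0.5
```

>>> play_rows(
  motion=[
    [[0.001,0,0,0,0,0],[0.001,0,0,0,0,0]],
  ],
)

```text
time_s: 11.17
position: [0.4906, 0.1238, 0.053]
tcp_rot: [[0.997, -0.071, 0.0], [-0.071, -0.997, 0.0], [0.0, -0.0, -1.0]]
force: [-1.4, -0.2, -1.2]
opening: 0.006
grasp_force: 0.5
```

Run:
```python
from h import *
s=bot.read_state(); print(s['time_s'],s['position'],s['force'])
c=snap('scene')
print(finder.recognise('scene','drawer_bar')[:2])
cv2.imwrite('pics/s1.png',cv2.resize(c['frame'][180:300,180:320,::-1],None,fx=5,fy=5,interpolation=cv2.INTER_CUBIC))
```

```text
11.1667 [0.49064687 0.12380482 0.05299222] [-1.42165994 -0.18252448 -1.23718222]
[{'at': [0.4986, 0.1512, 0.0472], 'confidence': 0.84}]
```

View pics/s1.png

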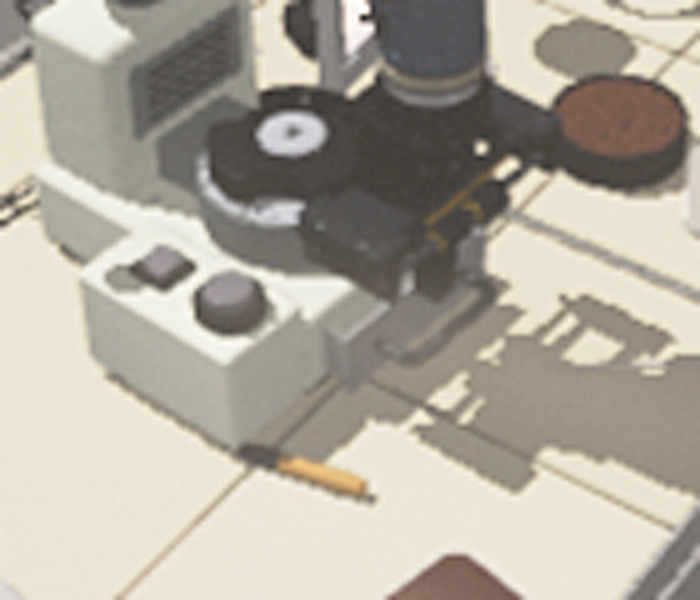

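Run:
```python
from h import *
c=snap('scene'); s=bot.read_state(); p=s['position']
q=lambda X:((proj(c,X)-[180,180])*5+2).round()
print('tip',q(p+[0,0,-.017]),'tcp',q(p))
C=np.array([.6128,.1154,0]);ex=np.array([.9976,-.0698,0]);ey=np.array([.0698,.9976,0])
for d in(0,.01,.02,.03,.044):
    B=C-ex*(.117+d)+[0,0,.051]; F=C-ex*(.085+d)+[0,0,.069]
    print(d,'bar',q(B-ey*.038),q(B),q(B+ey*.038),'face top corners',q(F-ey*.075),q(F+ey*.075),'bot',q(F+ey*.075-[0,0,.05]))
print('tip mill x',ex@(p-C))
```

```text
tip [433. 321.] tcp [433. 302.]
0 bar [461. 272.] [426. 301.] [391. 331.] face top corners [458. 207.] [318. 321.] bot [321. 375.]
0.01 bar [472. 278.] [438. 307.] [403. 337.] face top corners [469. 213.] [330. 327.] bot [332. 381.]
0.02 bar [484. 284.] [449. 314.] [414. 344.] face top corners [480. 219.] [341. 334.] bot [343. 388.]
0.03 bar [495. 290.] [461. 320.] [426. 350.] face top corners [491. 224.] [353. 340.] bot [355. 394.]
0.044 bar [511. 299.] [477. 329.] [442. 359.] face top corners [507. 232.] [369. 349.] bot [370. 403.]
tip mill x -0.1224850216661654
```

>>> play_rows(
  motion=[
    [[0,0,-0.02,0,0,0],[0,0,-0.05,0,0,0],[0,0,-0.09,0,0,0],[0,0,-0.13,0,0,0],[0,0,-0.17,0,0,0],[0,0,-0.21,0,0,0],[0,0,-0.25,0,0,0],[0,0,-0.28,0,0,0]],
  ],
)

```text
time_s: 11.98
position: [0.4916, 0.1239, 0.3372]
tcp_rot: [[0.997, -0.071, 0.007], [-0.071, -0.997, 0.0], [0.007, -0.001, -1.0]]
force: [0.5, -0.5, -0.1]
opening: 0.005
grasp_force: 0.0
```

>>> play_rows(
  motion=[
    [[0,0,-0.01,0,0,0],[0,0,-0.02,0,0,0],[0,0,-0.02,0,0,0]],
  ],
)

```text
time_s: 12.23
position: [0.4911, 0.1239, 0.3543]
tcp_rot: [[0.997, -0.071, 0.003], [-0.071, -0.997, 0.0], [0.003, -0.0, -1.0]]
force: [1.1, -0.3, 0.5]
opening: 0.004
grasp_force: 0.0
```

Run:
```python
from h import *
s=bot.read_state(); print(s['time_s'],s['position'],s['force'])
c=snap('wrist'); np.savez('w4',**c)
C=np.array([.6128,.1154,0]);ex=np.array([.9976,-.0698,0]);ey=np.array([.0698,.9976,0])
for k in('drawer_bar','dial_mark'):print(finder.recognise('wrist',k)[:1])
for d in(0,.01,.02):print(d,'bar',proj(c,C-ex*(.117+d)+[0,0,.051]),'face',proj(c,C-ex*(.085+d)+[0,0,.069]))
cv2.imwrite('pics/w4c.png',cv2.resize(c['frame'][:240,100:420,::-1],None,fx=2.5,fy=2.5,interpolation=cv2.INTER_CUBIC))
```

```text
12.2333 [0.49112444 0.12385803 0.3543174 ] [ 1.13133538 -0.28881523  0.51290109]
[{'at': [0.5064, 0.1242, 0.0486], 'confidence': 0.76}]
[{'at': [0.6135, 0.1159, 0.1422], 'confidence': 0.82}]
0 bar [278.27538415 166.92570711] face [278.19957556 144.09261738]
0.01 bar [278.28595834 174.16833575] face [278.21113374 151.85566148]
0.02 bar [278.29642726 181.33886667] face [278.22257054 159.53718291]
```

View pics/w4c.png

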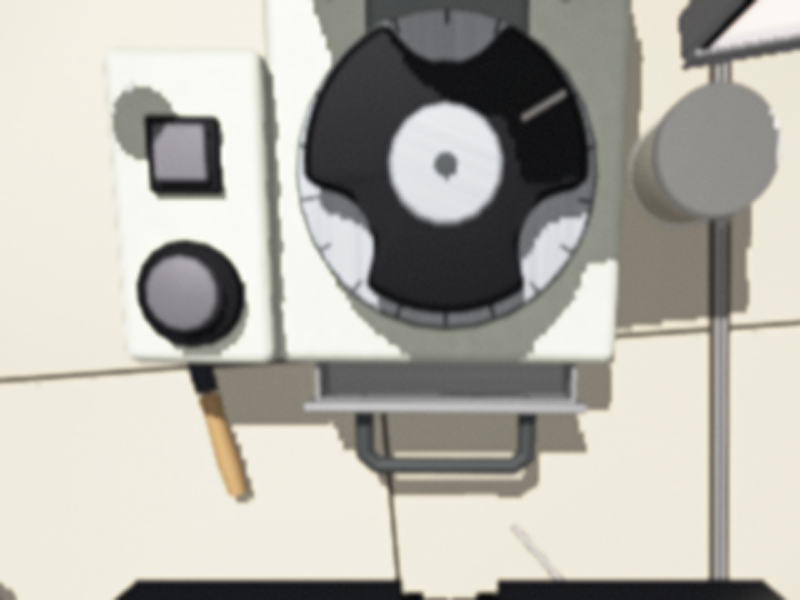

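>>> play_rows(
  motion=[
    [[-0.03,-0.007,0.01,0,0,0],[-0.058,-0.015,0.03,0,0,0],[-0.058,-0.015,0.07,0,0,0],[-0.058,-0.015,0.11,0,0,0],[-0.058,-0.015,0.15,0,0,0],[-0.058,-0.015,0.19,0,0,0],[-0.058,-0.015,0.23,0,0,0],[-0.058,-0.015,0.27,0,0,0]],
  ],
)

```text
time_s: 13.05
position: [0.4318, 0.1428, 0.0801]
tcp_rot: [[0.997, -0.071, -0.003], [-0.071, -0.997, -0.0], [-0.003, 0.0, -1.0]]
force: [1.1, 0.6, -0.4]
opening: 0.005
grasp_force: 0.0
```

>>> play_rows(
  motion=[
    [[0,0,0.02,0,0,0],[0,0,0.04,0,0,0],[0,0,0.05,0,0,0],[0,0,0.05,0,0,0],[0,0,0.05,0,0,0]],
  ],
)

```text
time_s: 13.47
position: [0.4319, 0.1427, 0.0315]
tcp_rot: [[0.997, -0.071, -0.004], [-0.071, -0.997, -0.0], [-0.004, 0.001, -1.0]]
force: [0.1, 0.3, 0.5]
opening: 0.005
grasp_force: 0.0
```

Run:
```python
from h import *
s=bot.read_state(); print(s['time_s'],s['position'],s['force'])
c=snap('scene'); p=s['position']
q=lambda X:((proj(c,X)-[180,180])*5+2).round()
print('tip',q(p+[0,0,-.017]),'tcp',q(p))
cv2.imwrite('pics/s2.png',cv2.resize(c['frame'][180:300,180:320,::-1],None,fx=5,fy=5,interpolation=cv2.INTER_CUBIC))
```

```text
13.4667 [0.43188252 0.1427066  0.03149753] [0.0786931  0.26601997 0.47914842]
tip [488. 393.] tcp [489. 375.]
```

View pics/s2.png

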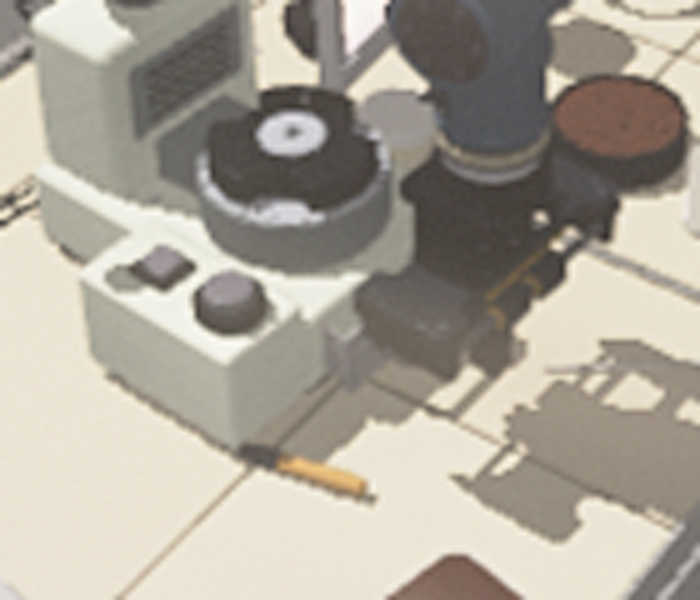

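>>> play_rows(
  motion=[
    [[0,0,0.006,0,0,0],[0,0,0.01,0,0,0],[0,0,0.012,0,0,0],[0,0,0.012,0,0,0]],
  ],
)

```text
time_s: 13.85
position: [0.4335, 0.1429, 0.0209]
tcp_rot: [[0.997, -0.071, 0.0], [-0.071, -0.997, 0.0], [0.0, -0.0, -1.0]]
force: [-0.0, -0.4, -0.5]
opening: 0.005
grasp_force: 0.0
```

>>> play_rows(
  motion=[
    [[0,0,0.002,0,0,0],[0,0,0.004,0,0,0],[0,0,0.004,0,0,0]],
  ],
)

```text
time_s: 14.1
position: [0.4335, 0.1429, 0.0168]
tcp_rot: [[0.997, -0.071, -0.0], [-0.071, -0.997, 0.0], [-0.0, 0.0, -1.0]]
force: [-0.0, 0.1, -0.5]
opening: 0.008
grasp_force: 0.0
```

>>> play_rows(
  motion=[
    [[0,0,0.002,0,0,0],[0,0,0.004,0,0,0],[0,0,0.004,0,0,0]],
  ],
)

```text
time_s: 14.35
position: [0.4334, 0.1428, 0.0127]
tcp_rot: [[0.997, -0.071, -0.0], [-0.071, -0.997, -0.0], [-0.0, 0.0, -1.0]]
force: [-0.1, 0.2, 0.6]
opening: 0.006
grasp_force: 0.0
```

>>> play_rows(
  motion=[
    [[0,0,0.002,0,0,0],[0,0,0.003,0,0,0],[0,0,0.003,0,0,0]],
  ],
)

```text
time_s: 14.6
position: [0.4334, 0.1429, 0.0097]
tcp_rot: [[0.997, -0.071, -0.0], [-0.071, -0.997, -0.0], [-0.0, 0.0, -1.0]]
force: [0.4, 0.3, 0.1]
opening: 0.002
grasp_force: 0.0
```

>>> play_rows(
  motion=[
    [[0,0,-0.008,0,0,0],[0.005,0,-0.014,0,0,0],[0.012,0,-0.015,0,0,0],[0.02,0,-0.015,0,0,0],[0.028,0,-0.015,0,0,0],[0.035,0,-0.015,0,0,0],[0.04,0,-0.015,0,0,0],[0.043,0,-0.015,0,0,0]],
  ],
)

```text
time_s: 15.27
position: [0.4774, 0.1397, 0.0248]
tcp_rot: [[0.997, -0.071, 0.0], [-0.071, -0.997, 0.0], [0.0, -0.0, -1.0]]
force: [-1.4, 0.7, 1.2]
opening: 0.005
grasp_force: 0.6
```

>>> play_rows(
  motion=[
    [[0.001,0,0,0,0,0],[0.002,0,0,0,0,0]],
  ],
)

```text
time_s: 15.43
position: [0.4782, 0.1396, 0.0247]
tcp_rot: [[0.997, -0.071, -0.001], [-0.071, -0.997, -0.0], [-0.001, 0.0, -1.0]]
force: [0.1, 0.1, 0.5]
opening: 0.006
grasp_force: 0.6
```

>>> play_rows(
  motion=[
    [[0.001,0,0,0,0,0],[0.002,0,0,0,0,0]],
  ],
)

```text
time_s: 15.6
position: [0.4787, 0.1396, 0.0247]
tcp_rot: [[0.997, -0.071, -0.004], [-0.071, -0.997, -0.0], [-0.004, 0.0, -1.0]]
force: [-4.6, 0.0, 3.0]
opening: 0.008
grasp_force: 2.0
```

>>> play_rows(
  motion=[
    [[0.001,0,0,0,0,0],[0.001,0,0,0,0,0]],
  ],
)

```text
time_s: 15.77
position: [0.4787, 0.1396, 0.0247]
tcp_rot: [[0.997, -0.071, -0.005], [-0.071, -0.997, -0.0], [-0.005, 0.0, -1.0]]
force: [-5.5, 0.8, 4.0]
opening: 0.004
grasp_force: 2.5
```

>>> play_rows(
  motion=[
    [[-0.008,0,0,0,0,0],[-0.012,0,-0.02,0,0,0],[-0.012,0,-0.06,0,0,0],[-0.012,0,-0.1,0,0,0],[-0.012,0,-0.14,0,0,0],[-0.012,0,-0.18,0,0,0],[-0.012,0,-0.22,0,0,0],[-0.012,0,-0.26,0,0,0]],
  ],
)

```text
time_s: 16.43
position: [0.4698, 0.1403, 0.2874]
tcp_rot: [[0.997, -0.071, 0.003], [-0.071, -0.997, 0.0], [0.003, -0.0, -1.0]]
force: [0.8, -0.1, 0.7]
opening: 0.004
grasp_force: 0.0
```

>>> play_rows(
  motion=[
    [[0.01,0,-0.03,0,0,0],[0.02,0.005,-0.06,0,0,0],[0.025,0.01,-0.07,0,0,0],[0.025,0.015,-0.07,0,0,0],[0.025,0.015,-0.07,0,0,0]],
  ],
)

```text
time_s: 16.85
position: [0.4935, 0.1228, 0.355]
tcp_rot: [[0.997, -0.072, 0.002], [-0.072, -0.997, -0.0], [0.002, 0.0, -1.0]]
force: [-0.3, 0.5, -0.6]
opening: 0.007
grasp_force: 0.0
```

Run:
```python
from h import *
s=bot.read_state(); print(s['time_s'],s['position'],s['force'])
c=snap('wrist'); np.savez('w5',**c)
C=np.array([.6128,.1154,0]);ex=np.array([.9976,-.0698,0])
for d in(0,.005,.01):print(d,'bar',proj(c,C-ex*(.117+d)+[0,0,.051]).round(1),'face',proj(c,C-ex*(.085+d)+[0,0,.069]).round(1))
g=c['frame'].mean(2); u=int(proj(c,C-ex*.117+[0,0,.051])[0])
print([(r,int(g[r,u-4:u+5].mean())) for r in range(125,200)])
```

```text
16.85 [0.49349282 0.12284684 0.35497103] [-0.34797689  0.48174064 -0.61807425]
0 bar [277.5 168.3] face [277.4 145.6]
0.005 bar [277.5 171.9] face [277.4 149.5]
0.01 bar [277.5 175.5] face [277.4 153.3]
[(125, 20), (126, 37), (127, 68), (128, 93), (129, 102), (130, 102), (131, 93), (132, 83), (133, 92), (134, 119), (135, 136), (136, 140), (137, 140), (138, 140), (139, 141), (140, 141), (141, 141), (142, 139), (143, 134), (144, 128), (145, 119), (146, 106), (147, 97), (148, 103), (149, 117), (150, 124), (151, 127), (152, 127), (153, 126), (154, 126), (155, 126), (156, 126), (157, 127), (158, 126), (159, 127), (160, 126), (161, 126), (162, 126), (163, 126), (164, 126), (165, 124), (166, 115), (167, 101), (168, 94), (169, 99), (170, 102), (171, 93), (172, 81), (173, 110), (174, 175), (175, 216), (176, 216), (177, 182), (178, 142), (179, 126), (180, 125), (181, 125), (182, 135), (183, 169), (184, 210), (185, 228), (186, 232), (187, 232), (188, 232), (189, 232), (190, 232), (191, 232), (192, 232), (193, 231), (194, 232), (195, 232), (196, 232), (197, 232), (198, 232), (199, 232)]
```

>>> play_rows(
  motion=[
    [[0.02,0.012,0,0,0,-7],[0.04,0.025,0,0,0,-14],[0.06,0.038,0,0,0,-21],[0.08,0.05,0,0,0,-28],[0.0857,0.0543,0,0,0,-35],[0.0857,0.0543,0,0,0,-42],[0.0857,0.0543,0,0,0,-49],[0.0857,0.0543,0,0,0,-56]],
  ],
)

```text
time_s: 17.57
position: [0.5738, 0.0635, 0.3521]
tcp_rot: [[0.612, 0.791, -0.005], [0.791, -0.612, 0.001], [-0.003, -0.004, -1.0]]
force: [0.2, 1.0, 0.2]
opening: 0.008
grasp_force: 0.0
```

>>> play_rows(
  motion=[
    [[0,0,0,0,0,-7],[0,0,0,0,0,-14],[0,0,0,0,0,-21],[0,0,0,0,0,-28],[0,0,0,0,0,-35],[0,0,0,0,0,-42],[0,0,0,0,0,-49],[0,0,0,0,0,-56]],
  ],
)

```text
time_s: 18.23
position: [0.5735, 0.0638, 0.3523]
tcp_rot: [[-0.314, 0.949, -0.005], [0.949, 0.314, 0.001], [0.002, -0.004, -1.0]]
force: [0.0, -0.2, 0.4]
opening: 0.006
grasp_force: 0.0
```

>>> play_rows(
  motion=[
    [[0,0,0,0,0,-7],[0,0,0,0,0,-14],[0,0,0.03,0,0,-21],[0,0,0.06,0,0,-28],[0,0,0.09,0,0,-35],[0,0,0.12,0,0,-36.5],[0,0,0.14,0,0,-36.5],[0,0,0.14,0,0,-36.5]],
  ],
)

```text
time_s: 18.9
position: [0.5695, 0.064, 0.2082]
tcp_rot: [[-0.813, 0.582, -0.015], [0.582, 0.813, 0.001], [0.013, -0.007, -1.0]]
force: [-1.0, -1.1, -0.3]
opening: 0.009
grasp_force: 0.0
```

```bash
cat > d.py <<'E'
from h import *
C=np.array([.6128,.1154])
s=bot.read_state(); p=s['position']; R=s['tcp_rot']; d=p[:2]-C
print(s['time_s'],p.round(4),'yaw',np.degrees(np.arctan2(R[1,0],R[0,0])).round(1),'r',np.hypot(*d).round(4),'ang',(np.degrees(np.arctan2(d[1],d[0]))%360).round(1),s['force'].round(1),s['joint_positions'].round(0))
E
python3 - <<'E'
from d import *
c=snap('scene'); q=lambda X:((proj(c,X)-[195,170])*6+2.5).round()
print('tcp',q(p),'tip17',q(p-[0,0,.017]))
cv2.imwrite('pics/s3.png',cv2.resize(c['frame'][170:270,195:300,::-1],None,fx=6,fy=6,interpolation=cv2.INTER_CUBIC))
E
```

```text
18.9 [0.5695 0.064  0.2082] yaw 144.4 r 0.0672 ang 229.9 [-1.  -1.1 -0.3] [ -5.  27.  89.   0.  65. -59.]
tcp [374. 105.] tip17 [374. 130.]
```

View pics/s3.png

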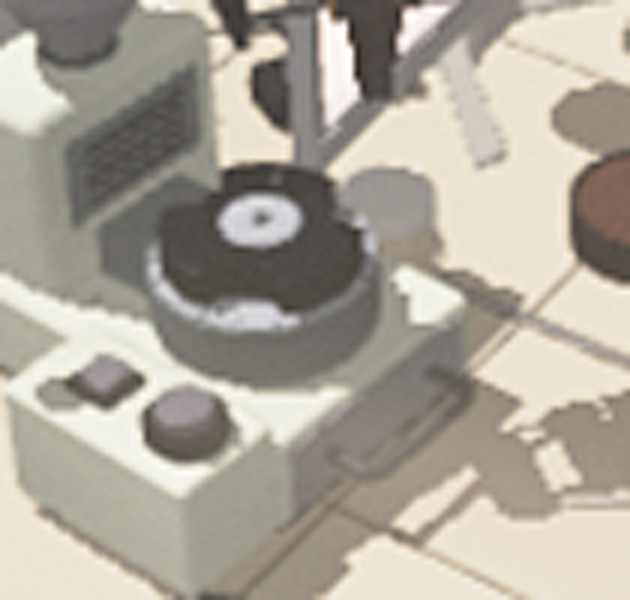

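>>> play_rows(
  motion=[
    [[0,0,0.01,0,0,0],[0,0,0.03,0,0,0],[0,0,0.04,0,0,0],[0,0,0.04,0,0,0],[0,0,0.04,0,0,0]],
  ],
)

```text
time_s: 19.37
position: [0.5751, 0.0634, 0.1751]
tcp_rot: [[-0.813, 0.582, -0.0], [0.582, 0.813, 0.0], [0.0, 0.0, -1.0]]
force: [0.3, -0.8, 0.4]
opening: 0.003
grasp_force: 0.0
```

```bash
python3 -c "
from d import *
print(R.round(3).tolist()); e=np.array([.5751,.0625,p[2]])-p; print(R.T@e)"
```

```text
19.3667 [0.5751 0.0634 0.1751] yaw 144.4 r 0.0642 ang 234.0 [ 0.3 -0.8  0.4] [ -5.  29.  91.   0.  60. -59.]
[[-0.813, 0.582, -0.0], [0.582, 0.813, 0.0], [0.0, 0.0, -1.0]]
[-5.69494862e-04 -7.16368976e-04 -3.19608541e-08]
```

>>> play_rows(
  motion=[
    [[0,0,0.015,0,0,0],[0,0,0.03,0,0,0],[0,0,0.037,0,0,0],[0,0,0.039,0,0,0],[0,0,0.039,0,0,0]],
  ],
)

```text
time_s: 19.78
position: [0.5752, 0.0633, 0.1362]
tcp_rot: [[-0.813, 0.582, 0.0], [0.582, 0.813, -0.0], [-0.0, 0.0, -1.0]]
force: [0.2, 1.4, -0.2]
opening: 0.007
grasp_force: 0.0
```

>>> play_rows(
  motion=[
    [[0,0,0.003,0,0,0],[0,0,0.006,0,0,0],[0,0,0.008,0,0,0],[0,0,0.008,0,0,0]],
  ],
)

```text
time_s: 20.12
position: [0.5748, 0.0634, 0.1278]
tcp_rot: [[-0.813, 0.582, -0.0], [0.582, 0.813, 0.0], [0.0, -0.0, -1.0]]
force: [-1.0, -0.0, 0.3]
opening: 0.004
grasp_force: 0.0
```

>>> play_rows(
  motion=[
    [[0,0,0.002,0,0,0],[0,0,0.004,0,0,0],[0,0,0.004,0,0,0]],
  ],
)

```text
time_s: 20.37
position: [0.5747, 0.0634, 0.1236]
tcp_rot: [[-0.813, 0.582, -0.001], [0.582, 0.813, 0.0], [0.001, -0.0, -1.0]]
force: [0.3, -0.1, -0.9]
opening: 0.004
grasp_force: 0.0
```

>>> play_rows(
  motion=[
    [[0.00225,0,0,0,0,2],[0.0045,0.0002,0,0,0,4],[0.0045,0.0002,0,0,0,4]],
  ],
)

```text
time_s: 20.62
position: [0.571, 0.0664, 0.1238]
tcp_rot: [[-0.771, 0.637, -0.001], [0.637, 0.771, 0.0], [0.001, -0.0, -1.0]]
force: [0.1, -1.5, -0.1]
opening: 0.004
grasp_force: 0.0
```

>>> play_rows(
  motion=[
    [[0.0011,0,0,0,0,1],[0.00225,0,0,0,0,2]],
  ],
)

```text
time_s: 20.78
position: [0.5698, 0.0675, 0.124]
tcp_rot: [[-0.748, 0.664, 0.0], [0.664, 0.748, -0.0], [-0.0, 0.0, -1.0]]
force: [-0.6, -0.2, -1.1]
opening: 0.007
grasp_force: 0.0
```

>>> play_rows(
  motion=[
    [[0.0011,0,0,0,0,1],[0.00225,0,0,0,0,2]],
  ],
)

```text
time_s: 20.95
position: [0.568, 0.0691, 0.124]
tcp_rot: [[-0.724, 0.69, 0.0], [0.69, 0.724, 0.0], [-0.0, 0.0, -1.0]]
force: [0.4, 0.7, -1.1]
opening: -0.0
grasp_force: 0.0
```

>>> play_rows(
  motion=[
    [[0.0011,0,0,0,0,1],[0.00225,0,0,0,0,2]],
  ],
)

```text
time_s: 21.12
position: [0.5663, 0.0707, 0.124]
tcp_rot: [[-0.699, 0.715, 0.0], [0.715, 0.699, -0.0], [-0.0, 0.0, -1.0]]
force: [-0.3, -0.2, -0.7]
opening: 0.01
grasp_force: 0.0
```

>>> play_rows(
  motion=[
    [[0.0011,0,0,0,0,1],[0.00225,0,0,0,0,2]],
  ],
)

```text
time_s: 21.28
position: [0.5647, 0.0723, 0.124]
tcp_rot: [[-0.674, 0.739, 0.0], [0.739, 0.674, 0.0], [-0.0, 0.0, -1.0]]
force: [0.4, 0.7, -0.0]
opening: 0.002
grasp_force: 0.0
```

```bash
python3 d.py
```

```text
21.2833 [0.5647 0.0723 0.124 ] yaw 132.3 r 0.0646 ang 221.9 [ 0.4  0.7 -0. ] [ -4.  33.  95.   0.  53. -46.]
```

>>> play_rows(
  motion=[
    [[0.0011,0,0,0,0,1],[0.00225,0,0,0,0,2]],
  ],
)

```text
time_s: 21.45
position: [0.5637, 0.0735, 0.124]
tcp_rot: [[-0.648, 0.762, 0.001], [0.762, 0.648, -0.001], [-0.001, 0.0, -1.0]]
force: [1.4, -2.5, -0.2]
opening: 0.002
grasp_force: 1.3
```

>>> play_rows(
  motion=[
    [[0.0011,0,0,0,0,1],[0.00225,0,0,0,0,2]],
  ],
)

```text
time_s: 21.62
position: [0.5628, 0.0744, 0.1241]
tcp_rot: [[-0.621, 0.784, 0.002], [0.784, 0.621, -0.002], [-0.003, 0.0, -1.0]]
force: [2.2, -5.5, -1.9]
opening: 0.004
grasp_force: 3.1
```

>>> play_rows(
  motion=[
    [[0.0011,0,0,0,0,1],[0.00225,0,0,0,0,2]],
  ],
)

```text
time_s: 21.78
position: [0.5615, 0.076, 0.1241]
tcp_rot: [[-0.593, 0.805, 0.002], [0.805, 0.593, -0.002], [-0.003, 0.0, -1.0]]
force: [1.7, -4.9, -0.5]
opening: 0.008
grasp_force: 2.5
```

```bash
python3 d.py
```

```text
21.7833 [0.5615 0.076  0.1241] yaw 126.4 r 0.0647 ang 217.5 [ 1.7 -4.9 -0.5] [ -4.  32.  95.  -0.  52. -40.]
```

>>> play_rows(
  motion=[
    [[0.0011,0,0,0,0,1],[0.0022,0,0,0,0,2],[0.0034,0.0001,0,0,0,3],[0.0045,0.0002,0,0,0,4]],
  ],
)

```text
time_s: 22.12
position: [0.5577, 0.0815, 0.124]
tcp_rot: [[-0.534, 0.845, -0.0], [0.845, 0.535, 0.001], [0.001, 0.0, -1.0]]
force: [0.9, -2.4, 0.1]
opening: 0.002
grasp_force: 0.8
```

>>> play_rows(
  motion=[
    [[0.0011,0,0,0,0,1],[0.0022,0,0,0,0,2],[0.0034,0.0001,0,0,0,3],[0.0045,0.0002,0,0,0,4]],
  ],
)

```text
time_s: 22.45
position: [0.555, 0.0857, 0.1238]
tcp_rot: [[-0.475, 0.88, -0.001], [0.88, 0.475, 0.001], [0.001, -0.001, -1.0]]
force: [-0.2, -0.1, 0.9]
opening: 0.008
grasp_force: 0.0
```

```bash
python3 d.py
python3 - <<'E'
from h import *
for n in('scene','top'):
    c=snap(n)
    for k in('dial_mark','finger_scoop'):
        print(n,k,[(np.round(q['at'],3),round(q['confidence'],2)) for q in finder.recognise(n,k)[:2]])
E
```

```text
22.45 [0.555  0.0857 0.1238] yaw 118.3 r 0.065 ang 207.2 [-0.2 -0.1  0.9] [ -3.  32.  96.   0.  52. -31.]
scene dial_mark [(array([0.608, 0.13 , 0.149]), 0.6)]
scene finger_scoop [(array([0.605, 0.131, 0.142]), 0.7)]
top dial_mark []
top finger_scoop []
```

>>> play_rows(
  motion=[
    [[0.0022,0,0,0,0,2],[0.0045,0.0002,0,0,0,4],[0.0067,0.0004,0,0,0,6],[0.009,0.0006,0,0,0,8]],
  ],
)

```text
time_s: 23.08
position: [0.552, 0.093, 0.1239]
tcp_rot: [[-0.348, 0.938, 0.0], [0.938, 0.348, -0.0], [-0.0, 0.0, -1.0]]
force: [0.7, -2.4, 0.1]
opening: 0.006
grasp_force: 1.3
```

>>> play_rows(
  motion=[
    [[0.0011,0,0,0,0,1],[0.0022,0,0,0,0,2],[0.0034,0.0001,0,0,0,3],[0.0045,0.0002,0,0,0,4]],
  ],
)

```text
time_s: 23.42
position: [0.5508, 0.096, 0.124]
tcp_rot: [[-0.283, 0.959, 0.0], [0.959, 0.283, -0.002], [-0.002, -0.0, -1.0]]
force: [-1.0, -4.5, 0.6]
opening: 0.004
grasp_force: 2.6
```

>>> play_rows(
  motion=[
    [[0.0011,0,0,0,0,1],[0.0022,0,0,0,0,2],[0.0034,0.0001,0,0,0,3],[0.0045,0.0002,0,0,0,4]],
  ],
)

```text
time_s: 23.75
position: [0.5493, 0.1021, 0.1239]
tcp_rot: [[-0.213, 0.977, -0.0], [0.977, 0.213, 0.001], [0.001, -0.0, -1.0]]
force: [-0.0, -1.8, 0.6]
opening: 0.005
grasp_force: 0.9
```

>>> play_rows(
  motion=[
    [[0.0011,0,0,0,0,1],[0.0022,0,0,0,0,2],[0.0034,0.0001,0,0,0,3],[0.0045,0.0002,0,0,0,4]],
  ],
)

```text
time_s: 24.08
position: [0.5485, 0.107, 0.1239]
tcp_rot: [[-0.145, 0.989, -0.0], [0.989, 0.145, 0.001], [0.001, 0.0, -1.0]]
force: [-0.2, 0.2, 0.1]
opening: 0.004
grasp_force: 0.0
```

```bash
python3 d.py
```

```text
24.0833 [0.5485 0.107  0.1239] yaw 98.3 r 0.0648 ang 187.4 [-0.2  0.2  0.1] [-0. 32. 96.  0. 52. -9.]
```

Second click snapped (angle 187.4°). Same again for the third.

>>> play_rows(
  motion=[
    [[0.0022,0,0,0,0,2],[0.0045,0.0002,0,0,0,4],[0.0067,0.0004,0,0,0,6],[0.009,0.0006,0,0,0,8]],
  ],
)

```text
time_s: 24.42
position: [0.5479, 0.1155, 0.1239]
tcp_rot: [[-0.005, 1.0, -0.0], [1.0, 0.005, -0.0], [-0.0, -0.0, -1.0]]
force: [-0.1, -3.2, 0.6]
opening: 0.004
grasp_force: 1.8
```

>>> play_rows(
  motion=[
    [[0.0011,0,0,0,0,1],[0.0022,0,0,0,0,2],[0.0034,0.0001,0,0,0,3],[0.0045,0.0002,0,0,0,4]],
  ],
)

```text
time_s: 24.75
position: [0.5477, 0.1187, 0.1239]
tcp_rot: [[0.063, 0.998, -0.001], [0.998, -0.063, -0.002], [-0.002, -0.001, -1.0]]
force: [-0.7, -4.3, 0.8]
opening: 0.004
grasp_force: 2.4
```

>>> play_rows(
  motion=[
    [[0.0011,0,0,0,0,1],[0.0022,0,0,0,0,2],[0.0034,0.0001,0,0,0,3],[0.0045,0.0002,0,0,0,4]],
  ],
)

```text
time_s: 25.08
position: [0.5484, 0.1246, 0.1239]
tcp_rot: [[0.134, 0.991, -0.0], [0.991, -0.134, 0.001], [0.001, -0.0, -1.0]]
force: [-0.5, -2.1, -0.1]
opening: 0.002
grasp_force: 0.9
```

>>> play_rows(
  motion=[
    [[0.0011,0,0,0,0,1],[0.0022,0,0,0,0,2],[0.0034,0.0001,0,0,0,3],[0.0045,0.0002,0,0,0,4]],
  ],
)

```text
time_s: 25.42
position: [0.5497, 0.1294, 0.124]
tcp_rot: [[0.202, 0.979, 0.001], [0.979, -0.202, 0.001], [0.001, 0.001, -1.0]]
force: [-0.7, 0.6, 0.5]
opening: 0.005
grasp_force: 0.0
```

```bash
python3 d.py
```

```text
25.4167 [0.5497 0.1294 0.124 ] yaw 78.3 r 0.0646 ang 167.5 [-0.7  0.6  0.5] [ 2. 32. 96.  0. 52. 14.]
```

>>> play_rows(
  motion=[
    [[0.0022,0,0,0,0,2],[0.0045,0.0002,0,0,0,4],[0.0067,0.0004,0,0,0,6],[0.009,0.0006,0,0,0,8]],
  ],
)

```text
time_s: 25.75
position: [0.5519, 0.1375, 0.124]
tcp_rot: [[0.337, 0.942, 0.0], [0.942, -0.337, -0.0], [-0.0, 0.0, -1.0]]
force: [-0.7, -3.7, 0.7]
opening: 0.005
grasp_force: 1.8
```

>>> play_rows(
  motion=[
    [[0.0011,0,0,0,0,1],[0.0022,0,0,0,0,2],[0.0034,0.0001,0,0,0,3],[0.0045,0.0002,0,0,0,4]],
  ],
)

```text
time_s: 26.08
position: [0.5527, 0.1405, 0.1239]
tcp_rot: [[0.4, 0.916, -0.002], [0.916, -0.4, -0.002], [-0.003, -0.001, -1.0]]
force: [-2.2, -4.5, 1.6]
opening: -0.001
grasp_force: 2.3
```

>>> play_rows(
  motion=[
    [[0.0011,0,0,0,0,1],[0.0022,0,0,0,0,2],[0.0034,0.0001,0,0,0,3],[0.0045,0.0002,0,0,0,4]],
  ],
)

```text
time_s: 26.42
position: [0.5555, 0.146, 0.1239]
tcp_rot: [[0.464, 0.886, 0.0], [0.886, -0.464, 0.001], [0.001, -0.0, -1.0]]
force: [-0.3, -2.5, 0.9]
opening: 0.005
grasp_force: 0.8
```

>>> play_rows(
  motion=[
    [[0.0011,0,0,0,0,1],[0.0022,0,0,0,0,2],[0.0034,0.0001,0,0,0,3],[0.0045,0.0002,0,0,0,4]],
  ],
)

```text
time_s: 26.75
position: [0.5582, 0.1502, 0.124]
tcp_rot: [[0.525, 0.851, 0.001], [0.851, -0.525, 0.001], [0.001, 0.001, -1.0]]
force: [0.0, -0.1, -0.6]
opening: 0.007
grasp_force: 0.0
```

```bash
python3 d.py
```

```text
26.75 [0.5582 0.1502 0.124 ] yaw 58.3 r 0.0647 ang 147.5 [ 0.  -0.1 -0.6] [ 4. 33. 94.  0. 53. 36.]
```

>>> play_rows(
  motion=[
    [[0,0,-0.01,0,0,0],[0,0,-0.03,0,0,0],[0,0,-0.06,0,0,0],[0,0,-0.1,0,0,0],[0,0,-0.14,0,0,0],[0,0,-0.18,0,0,0],[0,0,-0.22,0,0,0],[0,0,-0.23,0,0,0]],
  ],
)

```text
time_s: 27.42
position: [0.561, 0.1501, 0.3627]
tcp_rot: [[0.523, 0.852, 0.015], [0.852, -0.523, 0.002], [0.009, 0.012, -1.0]]
force: [0.4, 0.1, 1.0]
opening: 0.006
grasp_force: 0.0
```

>>> play_rows(
  motion=[
    [[-0.02,-0.013,0,0,0,7],[-0.035,-0.025,0,0,0,14],[-0.05,-0.035,0,0,0,21],[-0.057,-0.04,0,0,0,28],[-0.057,-0.04,0,0,0,35],[-0.057,-0.04,0,0,0,42],[-0.057,-0.04,0,0,0,49],[-0.057,-0.04,0,0,0,56]],
  ],
)

```text
time_s: 28.08
position: [0.4935, 0.122, 0.3545]
tcp_rot: [[0.999, 0.036, 0.001], [0.036, -0.999, 0.0], [0.001, -0.0, -1.0]]
force: [0.7, -0.0, -0.3]
opening: 0.009
grasp_force: 0.0
```

>>> play_rows(
  motion=[
    [[0,0,0,0,0,6],[0,0,0,0,0,6],[0,0,0,0,0,6]],
  ],
)

```text
time_s: 28.33
position: [0.4936, 0.122, 0.3542]
tcp_rot: [[0.998, -0.059, 0.0], [-0.059, -0.998, 0.0], [0.0, -0.0, -1.0]]
force: [0.0, 0.4, 0.0]
opening: 0.004
grasp_force: 0.0
```

```bash
python3 d.py
python3 - <<'E'
from h import *
c=snap('wrist'); np.savez('w6',**c)
C=np.array([.6128,.1154,.142]);ex=np.array([.9976,-.0698,0])
for d in(0,.01):print(d,'bar',proj(c,[*(C-ex*(.117+d))[:2],.051]).round(1))
# dark(dial)/bright profile on a ring at r=50mm, z=.142, to find scoops and the white mark
g=c['frame'].mean(2).astype(np.float32)
a=np.radians(np.arange(0,360,3))
for r in(.05,.055):
    P=[proj(c,C+[r*np.cos(t),r*np.sin(t),0]) for t in a]
    print(r,[(int(np.degrees(t)),int(g[int(round(v)),int(round(u))]) if 0<=v<420 else -1) for t,(u,v) in zip(a,P)])
print('mark expected at -145.5',proj(c,C+.055*np.array([np.cos(np.radians(-145.5)),np.sin(np.radians(-145.5)),0])))
cv2.imwrite('pics/w6c.png',cv2.resize(c['frame'][:240,100:420,::-1],None,fx=2.5,fy=2.5,interpolation=cv2.INTER_CUBIC))
E
```

```text
28.3333 [0.4936 0.122  0.3542] yaw -3.4 r 0.1193 ang 176.8 [0.  0.4 0. ] [ 1. 13. 87.  0. 81. 95.]
0 bar [277.1 168.2]
0.01 bar [277.  175.4]
0.05 [(0, 19), (3, 18), (6, 20), (9, 17), (12, 19), (14, 59), (18, 111), (21, 154), (24, 231), (27, 230), (29, 232), (33, 232), (36, 234), (39, 232), (42, 231), (45, 231), (48, 230), (51, 232), (54, 233), (57, 107), (59, 57), (63, 55), (66, 54), (69, 53), (72, 52), (75, 51), (78, 49), (81, 50), (84, 48), (87, 47), (90, 46), (93, 46), (96, 47), (99, 46), (102, 45), (105, 45), (108, 44), (111, 45), (114, 45), (117, 42), (119, 42), (123, 40), (126, 40), (129, 42), (132, 36), (135, 19), (138, 92), (141, 114), (144, 116), (147, 113), (150, 112), (153, 142), (156, 215), (159, 212), (162, 197), (165, 144), (168, 185), (171, 137), (174, 113), (177, 38), (180, 33), (183, 35), (186, 36), (189, 35), (192, 36), (195, 38), (198, 36), (201, 35), (204, 37), (207, 36), (210, 36), (213, 50), (216, 214), (219, 51), (222, 36), (225, 36), (228, 36), (230, 36), (234, 36), (237, 36), (239, 38), (243, 37), (246, 37), (248, 37), (252, 40), (255, 65), (258, 115), (261,
[... 1052 characters left out ...]
, 33), (189, 30), (192, 32), (195, 33), (198, 34), (201, 32), (204, 33), (207, 29), (210, 35), (213, 42), (216, 195), (219, 45), (222, 35), (225, 33), (228, 33), (230, 32), (234, 36), (237, 32), (239, 35), (243, 36), (246, 33), (248, 35), (252, 43), (255, 111), (258, 114), (261, 114), (264, 114), (267, 117), (270, 114), (273, 111), (276, 114), (279, 113), (282, 114), (285, 111), (288, 112), (291, 110), (294, 106), (297, 90), (300, 27), (303, 18), (306, 16), (309, 17), (312, 17), (315, 18), (318, 17), (321, 19), (324, 16), (327, 19), (330, 19), (333, 19), (336, 18), (339, 19), (342, 17), (345, 17), (348, 18), (351, 18), (354, 18), (357, 19)]
mark expected at -145.5 [309.20102812 110.81111341]
```

View pics/w6c.png

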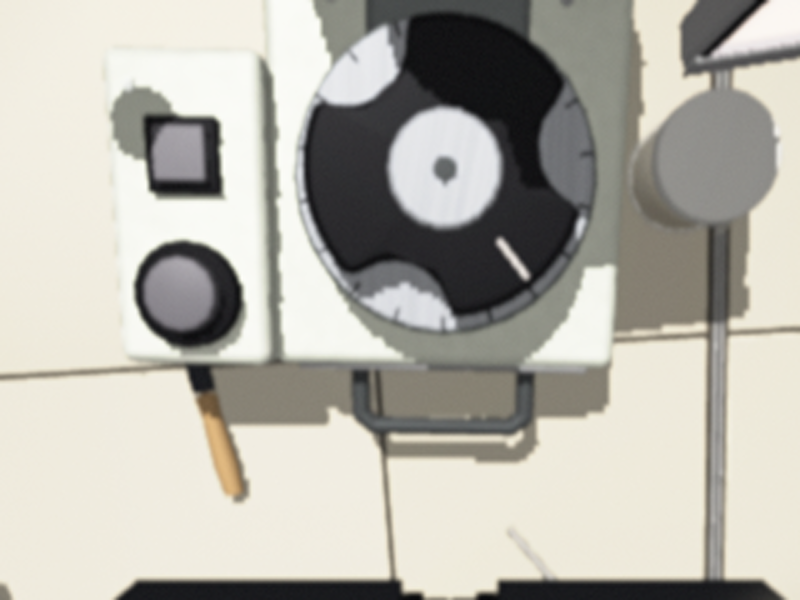

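>>> play_rows(
  motion=[
    [[0.015,-0.025,0,0,0,-7],[0.03,-0.05,0,0,0,-14],[0.045,-0.075,0,0,0,-21],[0.06,-0.1,0,0,0,-28],[0.0693,-0.1208,0,0,0,-35],[0.0693,-0.1208,0,0,0,-42],[0.0693,-0.1208,0,0,0,-49],[0.0693,-0.1208,0,0,0,-56]],
  ],
)

```text
time_s: 29.05
position: [0.5705, 0.2389, 0.3535]
tcp_rot: [[0.602, 0.798, -0.001], [0.798, -0.602, -0.0], [-0.001, -0.001, -1.0]]
force: [-0.8, -1.2, 0.5]
opening: 0.005
grasp_force: 0.0
```

>>> play_rows(
  motion=[
    [[0,0,0.02,0,0,-7],[0,0,0.05,0,0,-14],[0,0,0.08,0,0,-21],[0,0,0.11,0,0,-28],[0,0,0.14,0,0,-34],[0,0,0.16,0,0,-34],[0,0,0.17,0,0,-34],[0,0,0.17,0,0,-34]],
  ],
)

```text
time_s: 29.72
position: [0.5688, 0.2378, 0.1813]
tcp_rot: [[0.061, 0.998, -0.006], [0.998, -0.061, -0.001], [-0.001, -0.005, -1.0]]
force: [-0.8, -0.1, 0.2]
opening: 0.003
grasp_force: 0.0
```

>>> play_rows(
  motion=[
    [[0,0,0.01,0,0,0],[0,0,0.02,0,0,0],[0,0,0.02,0,0,0],[0,0,0.02,0,0,0]],
  ],
)

```text
time_s: 30.05
position: [0.5705, 0.2382, 0.1641]
tcp_rot: [[0.062, 0.998, 0.0], [0.998, -0.062, 0.0], [0.0, 0.0, -1.0]]
force: [0.3, -1.4, -0.0]
opening: 0.01
grasp_force: 0.0
```

Run:
```python
from d import *
for n,uv in(('w4',(180,293)),('w6',(179,294))):
    c=dict(np.load(n+'.npz')); B=back(c,(100+uv[0]/2.5-.3,uv[1]/2.5-.3),.117); print(B)
B=np.array([*B[:2],p[2]]); print(R.T@(B-p))
```

```text
30.05 [0.5705 0.2382 0.1641] yaw 86.4 r 0.1298 ang 109.0 [ 0.3 -1.4 -0. ] [12. 33. 86. -0. 61. 16.]
[0.57011126 0.24024145 0.117     ]
[0.57013968 0.23972124 0.117     ]
[ 1.53053500e-03 -4.96088845e-04 -1.10454361e-08]
```

>>> play_rows(
  motion=[
    [[0.001,0,0.015,0,0,0],[0.001,0,0.03,0,0,0],[0.001,0,0.038,0,0,0],[0.001,0,0.042,0,0,0],[0.001,0,0.042,0,0,0]],
  ],
)

```text
time_s: 30.47
position: [0.5703, 0.2391, 0.1215]
tcp_rot: [[0.062, 0.998, -0.001], [0.998, -0.062, -0.0], [-0.0, -0.001, -1.0]]
force: [0.2, -0.6, -0.8]
opening: 0.006
grasp_force: 0.0
```

>>> play_rows(
  motion=[
    [[0,0,0.002,0,0,0],[0,0,0.004,0,0,0],[0,0,0.004,0,0,0]],
  ],
)

```text
time_s: 30.72
position: [0.5708, 0.2392, 0.1183]
tcp_rot: [[0.062, 0.998, 0.001], [0.998, -0.062, 0.0], [0.0, 0.001, -1.0]]
force: [0.6, 0.7, -0.3]
opening: 0.006
grasp_force: 0.0
```

>>> play_rows(
  motion=[
    [[0,0,0.002,0,0,0],[0,0,0.003,0,0,0],[0,0,0.003,0,0,0]],
  ],
)

```text
time_s: 30.97
position: [0.5704, 0.2391, 0.1149]
tcp_rot: [[0.062, 0.998, -0.0], [0.998, -0.062, -0.0], [-0.0, -0.0, -1.0]]
force: [0.0, 0.2, 0.5]
opening: 0.003
grasp_force: 0.0
```

>>> play_rows(
  motion=[
    [[0,0,0.002,0,0,0],[0,0,0.003,0,0,0],[0,0,0.003,0,0,0]],
  ],
)

```text
time_s: 31.22
position: [0.5703, 0.2391, 0.1116]
tcp_rot: [[0.062, 0.998, -0.001], [0.998, -0.062, -0.0], [-0.0, -0.001, -1.0]]
force: [-0.2, -0.4, -0.5]
opening: 0.004
grasp_force: 0.0
```

>>> play_rows(
  motion=[
    [[0,0,0.002,0,0,0],[0,0,0.003,0,0,0],[0,0,0.003,0,0,0]],
  ],
)

```text
time_s: 31.47
position: [0.5703, 0.2391, 0.1086]
tcp_rot: [[0.062, 0.998, -0.001], [0.998, -0.062, -0.0], [-0.0, -0.001, -1.0]]
force: [0.7, -1.3, 0.0]
opening: 0.009
grasp_force: 0.0
```

>>> play_rows(
  motion=[
    [[0,0,0.002,0,0,0],[0,0,0.003,0,0,0],[0,0,0.003,0,0,0]],
  ],
)

```text
time_s: 31.72
position: [0.5705, 0.2391, 0.1058]
tcp_rot: [[0.062, 0.998, -0.0], [0.998, -0.062, -0.0], [-0.0, -0.0, -1.0]]
force: [-0.5, -0.8, 1.0]
opening: 0.006
grasp_force: 0.7
```

>>> play_rows(
  motion=[
    [[0,0,0.002,0,0,0],[0,0,0.003,0,0,0],[0,0,0.003,0,0,0]],
  ],
)

```text
time_s: 31.97
position: [0.5706, 0.2392, 0.1031]
tcp_rot: [[0.062, 0.998, 0.0], [0.998, -0.062, 0.0], [0.0, 0.0, -1.0]]
force: [-1.4, -0.7, 2.3]
opening: 0.005
grasp_force: 1.5
```

Contact at about z 0.107; the spring is now giving. Press on.

>>> play_rows(
  motion=[
    [[0,0,0.002,0,0,0],[0,0,0.003,0,0,0],[0,0,0.003,0,0,0]],
  ],
)

```text
time_s: 32.22
position: [0.5707, 0.2392, 0.1001]
tcp_rot: [[0.062, 0.998, 0.0], [0.998, -0.062, 0.0], [0.0, 0.0, -1.0]]
force: [-0.7, -0.1, 3.9]
opening: 0.007
grasp_force: 2.3
```

>>> play_rows(
  motion=[
    [[0,0,0.001,0,0,0],[0,0,0.002,0,0,0],[0,0,0.002,0,0,0]],
  ],
)

```text
time_s: 32.47
position: [0.5707, 0.2392, 0.0997]
tcp_rot: [[0.062, 0.998, 0.001], [0.998, -0.062, 0.0], [0.0, 0.001, -1.0]]
force: [-2.2, 0.3, 12.9]
opening: 0.01
grasp_force: 6.2
```

Bottomed out (12.9 N, about 6–7 mm of travel). Lift off.

>>> play_rows(
  motion=[
    [[0,0,-0.01,0,0,0],[0,0,-0.03,0,0,0],[0,0,-0.06,0,0,0],[0,0,-0.1,0,0,0],[0,0,-0.14,0,0,0],[0,0,-0.18,0,0,0],[0,0,-0.2,0,0,0],[0,0,-0.2,0,0,0]],
  ],
)

```text
time_s: 33.13
position: [0.5738, 0.24, 0.3043]
tcp_rot: [[0.062, 0.998, 0.012], [0.998, -0.062, 0.003], [0.004, 0.012, -1.0]]
force: [-0.7, 0.4, -0.4]
opening: 0.005
grasp_force: 0.0
```

>>> play_rows(
  motion=[
    [[0,0,0,0,0,0],[0,0,0,0,0,0],[0,0,0,0,0,0]],
  ],
)

```text
time_s: 33.38
position: [0.5691, 0.2388, 0.2954]
tcp_rot: [[0.062, 0.998, -0.005], [0.998, -0.062, -0.001], [-0.001, -0.005, -1.0]]
force: [-0.2, 0.6, 0.4]
opening: 0.005
grasp_force: 0.0
```

```bash
python3 d.py; python3 -c "
from rig import bot
print(bot.hand_in())"
```

```text
33.3833 [0.5691 0.2388 0.2954] yaw 86.4 r 0.1309 ang 109.5 [-0.2  0.6  0.4] [12. 25. 77.  0. 78. 16.]
the job is handed in; nothing more can be done
None
```

The drawer is home, the dial is four clicks clockwise, and the start button was pressed fully down and released after that; I handed the job in at 33.4 s, but no verdict came back.

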